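Refit a gas hob knob and hold it pressed in

ROBOT

A 6-joint arm with a two-finger parallel gripper is mounted at the origin on the work surface. World frame = base frame: x ahead of the robot, y to its left, z up, the work surface at z = 0. Lengths are in m, angles in rad, forces in N, time in s.
With the tool pointing down it reaches from about 0.3 to 0.775 m from the base axis. Payload 14.6 kg.
Tool frame: the origin (TCP) lies at the very end of the fingers, on their centre line; the grasp point (between the pads) lies 19 mm behind it; z points along the fingers, y is the line along which they close (so a half turn about z gives the same grasp; the last joint's range is limited). The gripper opens to 94 mm and grips with 3 to 60 N. Pads are 16 mm wide; open, the fingers measure 119 mm over their backs; the gripper's body (75 mm by 177 mm) begins 78 mm behind the grasp point.
Start: joints at [1.236, 0.3, 1.521, -0, 1.321, -0.067], TCP at [0.146, 0.53, 0.205] pointing down, gripper open.
Joint ranges: [-3.03, 3.03], [-0.79, 2.21], [0.23, 2.52], [-1.04, 4.18], [0, 3.07], [-2.55, 2.55]. Speed limits (rad/s): [2.22, 2.22, 2.57, 3.14, 3.14, 3.14].

INTERFACE

Orientations are given as [roll, pitch, yaw] about the fixed x, y, z axes, in that order (R = Rz(yaw) Ry(pitch) Rx(roll)).
In Python, from station import ctrl gives the robot as it stands.
- The arm moves only by the shell command python3 -m pendant 'ROWS' [OPENING] [FORCE]. ROWS is JSON, a list of rows, each a list of 2 entries, a list of its own where there are three numbers: the shift along the world's x, y, z in cm, then the turn about the world's z in rad. A call has 1 to 20 rows; each row shifts and turns the commanded pose from where the row before left it; what a row does not reach is not made up. A row lasts 1/12 s, in which the tool goes at most 41.7 mm and 7.16 degrees, less where a joint would pass 70% of its speed; a pose out of reach is approached as far as the arm can. A call is refused whole if a number of a shift passes 4.17 or a number of a turn 0.125, either way. A call with a gripper value outside its range is refused whole. OPENING is the opening, from 0 (shut) to 1 (fully open), set as the call begins (- or left out, the last holds). The fingers move at their own pace and stop on an object; FORCE is the grip in N (left out, the last holds). Time passes only in rows, so rows that do not move let the fingers close. It gives the time, the measured TCP pose, the force, the opening and the grip force at its end, in the units of the state.
- ctrl.get_obs(): the state, without advancing time (a new reading comes with each control period).
- ctrl.camera(name): name is "scene" or "top" or "wrist"; returns a dict with "color" (480x640x3 uint8, red, green, blue), "intrinsics" (3x3 intrinsics, pixels), "camera_from_world" (4x4, takes a point from world to camera coordinates). Camera axes: x right, y down, z forward; pixel columns grow to the right and rows downward; lengths in m; the calibration is good to about 2 mm. A picture is of the moment at which its call begins. There is no depth.
- ctrl.hand_in(): hands the job in; it is judged then, once.
The state is a dict: "time_s": time; "qpos": joint angles; "joint_vel": joint speeds; "tau": joint torques, N m; "ee_pos": TCP position; "eef_rot": TCP orientation; "force": force on the tool from outside, world axes, zero at the start; "moment": the same for the moment, N m; "grip_width": finger opening in m; "grip_force": force on a finger pad.
Only numpy, scipy, OpenCV 4.12 (cv2) and the standard library are available. Lean on these libraries where they do the work, as an engineer would, in place of code of your own. Each camera call takes 0.05 s, during which the arm holds its last target. There are 200 camera calls.

TASK

The hob has just been cleaned and one of its two control knobs is still lying on the worktop: put it back on the bare spindle, turned so that its D-shaped bore matches the flat of the spindle, and push it fully home. Then press the knob right in against its spring, as for lighting the burner, and keep it pressed: finish with the gripper still on the knob, holding it down. Leave the beaker, the jar, the spoon and the scale where they are.

Things in the scene. Friction and masses are not known exactly. Their poses are not given: they have to be found in the camera images.
- knob: Loose satin-metal cooker knob, 36 mm tall, 60 g, upright on the worktop right of the hob. Origin: centre of its underside; z up, x to its pointed nose, which points up to 52 degrees left or right of straight ahead. From below: D bore 16 mm deep, 12.6 mm across, the bore's flat on the nose side, 2.8 mm from the axis; mouth flared to 19 mm over the first 3 mm. Skirt 44 mm across, 9 mm high
- knob_nose (a point): The end of the knob's pointed nose, at the top of its grip bar: 25 mm ahead of the knob's axis, 36 mm above its underside, axes as knob. The bar stands on the skirt, 27 mm high, 17 mm wide (y), straight-sided from 20 mm behind the knob's axis to 12 mm ahead of it, then tapering to the nose; a thin dark line on top of the nose
- spindle_tip (a point): Centre of the top of the bare brass spindle, a D-shaft 11 mm across, 22 mm out of the hob's panel, at the left or right control place. Flat 2 mm from the axis, top 2.5 mm tapered. z up, x out of the flat (within 33 degrees of straight ahead). It does not turn; the point sinks with it. Knob home: nose along this x, underside 16 mm below this point, 6 mm above the panel
- spindle (a joint): how far the bare spindle is pressed in, in m: 0 = out, 0.004 = fully in, at its stop. It springs back; pressing starts at 4 N and takes 9 N at the stop
- hob: Fixed two-burner steel gas hob, 510 (x) by 290 mm (y), panel 10 mm high; origin: centre of its underside, x away from its front edge. Control places at x = -205, y = -60 and +60 mm: one has the bare spindle, the other an identical knob, fixed, its top 52 mm above the worktop. Iron pan supports, up to 52 mm above the worktop, begin 55 mm behind the control places
- beaker: glass beaker, 104 mm across (110 mm at the rim), 145 mm high, origin at the centre of its underside; leave it
- jar: small white plastic jar with a blue screw lid, 47 mm across, 54 mm high, origin at the centre of its underside; leave it
- spoon: steel spoon 190 mm long, lying along its x, origin on the worktop under its middle; leave it
- scale: black pocket kitchen scale with a steel platform, 155 by 125 mm, 25 mm high, origin at the centre of its underside; leave it
There are look-alikes about, which are no part of the job. Leave any orange or turquoise look-alike of the knob alone.

How it is judged:
On the way, in this order (a step that is already met when the one before it is completed fails the run):
1. the knob is lifted off the worktop (height (world z) of knob above 0.03 m and contact force between the fingers and knob above 1 N), for 0.2 s.
2. the knob is home on the bare spindle, its bore over the D (z of knob in the frame of spindle_tip below -0.0135 m and horizontal distance between knob and spindle_tip below 0.003 m and angle between the x axis of knob and the x axis of spindle_tip, either way round below 0.3 rad and x of knob_nose in the frame of spindle_tip above 0.015 m and angle between knob's own z axis and vertical below 0.15 rad), for 0.1 s.
At the end, for the whole second after the job is handed in: The knob sits upright and fully home on the spindle (underside at least 13.5 mm below the spindle's top, axes within 3 mm, nose along the flat's direction within 17 degrees) and the gripper, still on the knob, holds it pressed in by more than 3 of the 4 mm (all of step 2 and value of joint spindle above 0.003 m and contact force between the fingers and knob above 2 N); the arm keeps its last pose, push and grip.
It fails at once if the beaker, the jar, the spoon or the scale is shifted by more than 30 mm or knocked over (distance of any of beaker, jar, spoon, scale from where it was at the start of the episode above 0.03 m or angle between any of beaker, jar's own z axis and vertical above 0.5 rad).
It also fails if it takes over 38 s, if anything falls off the work surface, if the arm or the gripper's body presses on something with over 40 N, if the wrist force passes 120 N, or if a joint passes its speed limit or range.

## Working session

There is one attempt and no reset: what is moved stays moved. The work goes in short steps, Python scripts to look and compute and a shell command to move; the robot and the scene stay as the last step left them, time stands still between calls to the robot, and variables do not carry over. Pictures are saved under pics/ and viewed, at most 10 in all, crops included, and the job is handed in when it is done.

```bash
mkdir -p pics
cat > h.py <<'E'
import numpy as np, cv2
from station import ctrl
def snap(name, fn=None):
    c=ctrl.camera(name)
    if fn: cv2.imwrite('pics/'+fn, c['color'][:,:,::-1])
    return c
def ray(c,uv):
    T=np.array(c['camera_from_world']);K=np.array(c['intrinsics'])
    d=T[:3,:3].T@np.linalg.solve(K,np.array([uv[0],uv[1],1.]))
    return -T[:3,:3].T@T[:3,3], d/np.linalg.norm(d)
def plane(c,uv,z):
    o,d=ray(c,uv); return o+d*(z-o[2])/d[2]
def tri(rs):
    A=0;b=0
    for o,d in rs:
        P=np.eye(3)-np.outer(d,d);A=A+P;b=b+P@o
    return np.linalg.solve(A,b)
def proj(c,p):
    q=np.array(c['camera_from_world'])@np.append(p,1);u=np.array(c['intrinsics'])@q[:3];return u[:2]/u[2]
E
python3 -c "
from h import *
import pickle
d={n:snap(n,n+'0.png') for n in('top','scene')}
pickle.dump(d,open('s0.pkl','wb'))
print(ctrl.get_obs())"
```

```text
{'time_s': 0.1, 'qpos': array([ 1.23639460e+00,  3.00366305e-01,  1.52149765e+00, -1.72701748e-05,
        1.32072068e+00, -6.66124530e-02]), 'joint_vel': array([ 6.27583771e-05, -1.13867555e-03, -1.89776074e-03,  7.48329647e-05,
        5.37219543e-04, -1.45463486e-03]), 'tau': array([ 1.27501189e-03, -5.32636642e+01, -3.53288519e+01,  7.09975557e-02,
        2.35109363e-02, -8.42828194e-05]), 'ee_pos': array([0.14546749, 0.53017334, 0.20497911]), 'eef_rot': array([-3.14060176e+00, -4.93374543e-05,  2.87380764e+00]), 'force': array([ 0.62753629,  0.95761219, -0.69245817]), 'moment': array([-0.03096135,  0.01035255, -0.02623523]), 'grip_force': 0.0, 'grip_width': 0.0941348067560224}
```

View pics/top0.png

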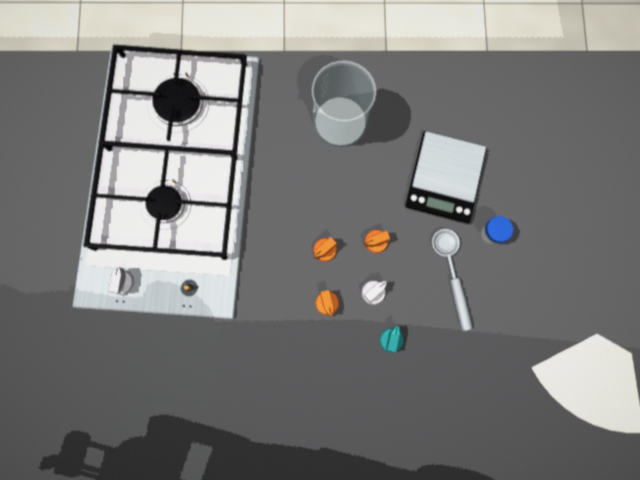

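View pics/scene0.png

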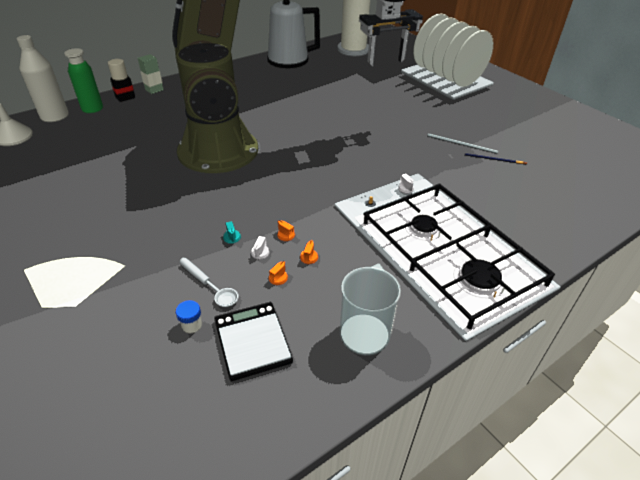

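Look-alikes in the top view:
- satin knob at (374,292), which is the one I want
- fixed knob on the hob at (120,281)
- orange knobs at (325,249), (377,240) and (327,302)
- turquoise knob at (392,340)
- jar lid at (500,230)

The bare spindle is at (188,287) in the top view. In the scene view the knob is at (261,247) and the spindle at (370,201).

```bash
python3 -c "
from h import *
import pickle
d=pickle.load(open('s0.pkl','rb'));t,s=d['top'],d['scene']
np.set_printoptions(precision=4,suppress=True)
print('knob',tri([ray(t,(375,291)),ray(s,(261,247))]),plane(t,(374,292),.02))
print('spin',tri([ray(t,(188,287)),ray(s,(370,200))]),plane(t,(188,287),.03))
for n,p in dict(fix=(120,281),o1=(325,249),o2=(377,240),o3=(327,302),tq=(392,340)).items(): print(n,plane(t,p,.02))
for n,p in dict(hobFL=(75,307),hobFR=(235,318),hobBR=(258,58)).items(): print(n,plane(t,p,.01))
print(np.linalg.inv(t['camera_from_world'])[:3,3])
a=cv2.resize(t['color'][255:335,340:420],(480,480),interpolation=2);b=cv2.resize(t['color'][250:320,90:230],None,fx=2.2,fy=4,interpolation=2)
cv2.imwrite('pics/crop.png',a[:,:,::-1])
w=snap('wrist');print(proj(w,[.3,.3,0]),np.linalg.inv(w['camera_from_world']))
"
```

```text
knob [ 0.4693 -0.1204  0.0194] [ 0.4664 -0.1204  0.02  ]
spin [0.4792 0.2133 0.0217] [0.4787 0.2119 0.03  ]
fix [0.492  0.3356 0.02  ]
o1 [ 0.546  -0.0329  0.02  ]
o2 [ 0.5617 -0.1287  0.02  ]
o3 [ 0.4495 -0.0352  0.02  ]
tq [ 0.3805 -0.1501  0.02  ]
hobFL [0.4473 0.4164 0.01  ]
hobFR [0.4237 0.1306 0.01  ]
hobBR [0.9274 0.0928 0.01  ]
[ 0.3791 -0.0105  1.0752]
[153.6917 402.1356] [[ 0.2642  0.9367  0.2299  0.0788]
 [ 0.9645 -0.2564 -0.0636  0.5483]
 [-0.0006  0.2385 -0.9711  0.384 ]
 [ 0.      0.      0.      1.    ]]
```

View pics/crop.png

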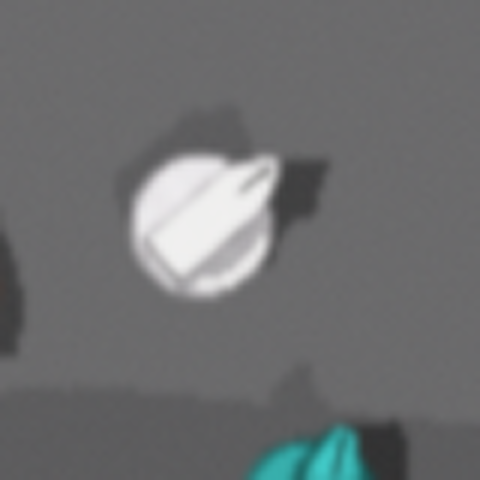

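The crop confirms the choice: a satin metal knob with a dark line on its nose. The bar runs from (165,262) to (272,162), so its yaw is about -47°. Next I'll go over the spindle to measure it with the wrist camera.

```bash
python3 -m pendant '[[[1.4,-1.3,0],0],[[2.8,-2.7,0],0],[[2.8,-2.7,0],0],[[2.8,-2.7,0],0],[[2.8,-2.7,0],0],[[2.8,-2.7,0],0],[[2.8,-2.7,0],0],[[2.8,-2.7,0],0],[[2.8,-2.7,0],0],[[2.8,-2.7,0],0],[[2.8,-2.7,0],0],[[2.8,-2.7,0],0],[[1.1,-0.8,0],0],[[0,0,0],0],[[0,0,0],0]]' 0.5 25
python3 -c "
from h import *
import pickle
w=snap('wrist','w1.png');pickle.dump(w,open('w1.pkl','wb'));print(proj(w,[.479,.213,.032]))"
```

```text
time_s: 1.4
ee_pos: [0.4783, 0.2124, 0.2051]
eef_rot: [-3.141, -0.001, 2.873]
force: [0.4, -0.6, -0.5]
grip_width: 0.0471
grip_force: 0.0
[318.01116912 222.25228778]
```

View pics/w1.png

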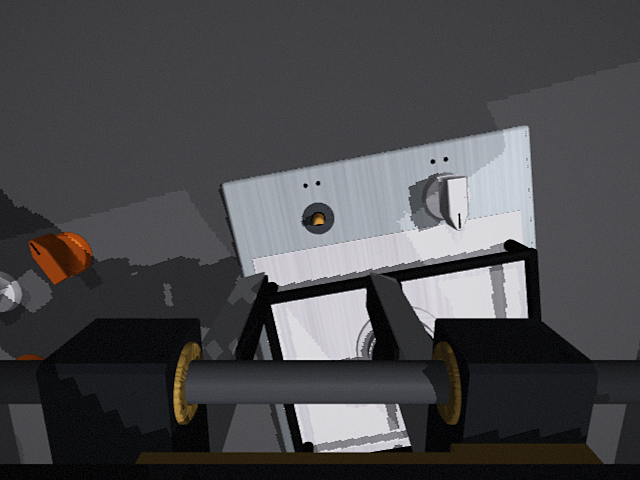

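The spindle is at (318,219), clear of the fingers, and the fixed knob is at (450,200). I'll go lower for two close views.

```bash
python3 -m pendant '[[[-0.5,0,-2],0],[[-0.5,0,-3],0],[[-0.5,0,-3],0],[[-0.5,0,-2.5],0],[[0,0,0],0],[[0,0,0],0]]'
python3 -c "
from h import *
import pickle
pickle.dump(snap('wrist'),open('w2.pkl','wb'))"
python3 -m pendant '[[[2,0,0],0],[[3,0,0],0],[[2,0,0],0],[[0,0,0],0],[[0,0,0],0]]'
python3 -c "
from h import *
import pickle
w3=snap('wrist');pickle.dump(w3,open('w3.pkl','wb'));w2=pickle.load(open('w2.pkl','rb'))
o=[]
for w in(w2,w3):
    u=proj(w,[.479,.213,.03]).astype(int);print(u)
    x,y=max(u[0]-45,0),max(u[1]-45,0);print(x,y)
    o.append(cv2.resize(w['color'][y:y+90,x:x+90],(400,400),interpolation=cv2.INTER_CUBIC))
cv2.imwrite('pics/c23.png',np.hstack(o)[:,:,::-1])"
```

```text
time_s: 1.95
ee_pos: [0.4576, 0.2133, 0.1006]
eef_rot: [-3.141, -0.001, 2.876]
force: [0.4, 0.0, 0.7]
grip_width: 0.0468
grip_force: 0.0
time_s: 2.42
ee_pos: [0.5294, 0.2128, 0.102]
eef_rot: [3.14, 0.002, 2.874]
force: [-0.6, -0.7, 0.1]
grip_width: 0.0469
grip_force: 0.0
[325 281]
280 236
[296 176]
251 131
```

View pics/c23.png

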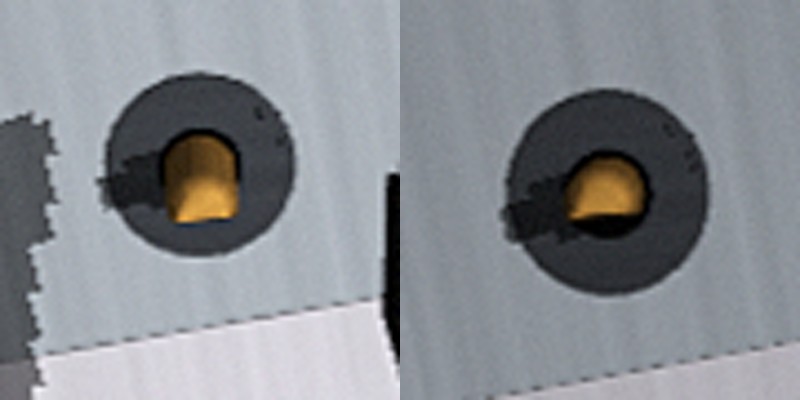

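The left view shows the spindle tip near (200,210) in the crop, with the flat's lower edge running (172,221)–(238,216). The right view is almost overhead: ring centre near (607,192), flat edge (568,219)–(642,215), flat facing down the image (+x).

```bash
cat > spin.py <<'E'
from h import *
import pickle
np.set_printoptions(precision=4,suppress=True)
rs=[];tips=[]
for f,off in(('w2.pkl',(280,236)),('w3.pkl',(251,131))):
    w=pickle.load(open(f,'rb'));im=w['color'][off[1]:off[1]+90,off[0]:off[0]+90]
    S=8;im=cv2.resize(im,None,fx=S,fy=S,interpolation=cv2.INTER_CUBIC).astype(int)
    px=lambda p:(np.asarray(p,float)+.5)/S-.5+np.array(off)
    br=((im[...,0]-im[...,2]>45)&(im[...,0]>70)).astype(np.uint8)
    n,l,st,ct=cv2.connectedComponentsWithStats(br);k=1+np.argmax(st[1:,4]);br=l==k
    cols=np.where(br.any(0))[0];a,b=cols[0],cols[-1];print(f,'brass',st[k],'px',px(ct[k]))
    cc=np.arange(a+12,b-12);low=np.array([np.where(br[:,c])[0][-1] for c in cc])
    m=np.polyfit(cc,low,1);print('resid',np.std(low-np.polyval(m,cc))/S)
    e=[plane(w,px((c,np.polyval(m,c))),.031) for c in(cc[0],cc[-1])]
    v=e[0]-e[1];print('chord',np.linalg.norm(v),'normal yaw deg',np.degrees(np.arctan2(-v[0],v[1]))if v[1]>0 else np.degrees(np.arctan2(v[0],-v[1])), 'mid',(e[0]+e[1])/2)
    dk=((im.max(2)<85)|(br)).astype(np.uint8)
    dk=cv2.morphologyEx(dk,cv2.MORPH_OPEN,cv2.getStructuringElement(2,(121,121)))
    cs=max(cv2.findContours(dk,0,1)[0],key=cv2.contourArea)
    (x,y),r=cv2.minEnclosingCircle(cs);el=cv2.fitEllipse(cv2.convexHull(cs));print('ring',px(el[0]),px((x,y)),el[1])
    rs.append(ray(w,px(el[0])));print('axis@z.011',plane(w,px(el[0]),.011))
    tips.append(ray(w,px((.5*(a+b),low.mean()))))
print('ring tri',tri(rs),'flat edge tri',tri(tips))
E
python3 spin.py
```

```text
w2.pkl brass [  309   248   119   153 12922] px [326.2807 277.1792]
resid 0.10707009298622285
chord 0.00776709621673669 normal yaw deg -8.224648694705895 mid [0.4807 0.2127 0.031 ]
ring [323.5501 269.895 ] [324.3511 273.4111] (268.1160583496094, 349.04229736328125)
axis@z.011 [0.4766 0.2127 0.011 ]
w3.pkl brass [ 305  290  130  104 9908] px [297.2462 173.6435]
resid 0.1828173936782178
chord 0.008159457182403731 normal yaw deg -10.373537005048243 mid [0.4807 0.2129 0.031 ]
ring [297.0772 173.8858] [296.7651 173.9499] (366.7347106933594, 367.23040771484375)
axis@z.011 [0.479  0.2127 0.011 ]
ring tri [0.4796 0.2121 0.0016] flat edge tri [0.4807 0.2128 0.0312]
```

Spindle axis is at (0.479, 0.2127), tip z is about 0.032 and the flat's yaw is about -9°. Now over to the knob.

```bash
python3 -m pendant '[[[-0.3,-2,1],0],[[-0.3,-3.4,0],-0.1],[[-0.3,-3.4,0],-0.1],[[-0.3,-3.4,0],-0.1],[[-0.3,-3.4,0],-0.1],[[-0.4,-3.4,0],-0.1],[[-0.4,-3.4,0],-0.05],[[-0.4,-3.4,0],0],[[-0.4,-3.4,0],0],[[-0.3,-3.4,0],0],[[-0.1,-3,0],0],[[0,-0.8,0],0],[[0,0,0],0],[[0,0,0],0]]'
python3 -c "
from h import *
import pickle
w=snap('wrist','w4.png');pickle.dump(w,open('w4.pkl','wb'));print(proj(w,[.468,-.1204,.02]))"
python3 -m pendant '[[[-1.5,1.5,0],0],[[-1.5,1.5,0],0],[[0,0,0],0],[[0,0,0],0]]'
python3 -c "
from h import *
import pickle
w=snap('wrist');pickle.dump(w,open('w5.pkl','wb'));u=proj(w,[.468,-.1204,.02]);print(u)
v=pickle.load(open('w4.pkl','rb'));o=[]
for c in(v,w):
    x,y=(proj(c,[.468,-.1204,.02])-70).astype(int);print(x,y);o.append(cv2.resize(c['color'][y:y+140,x:x+140],(400,400),interpolation=2))
cv2.imwrite('pics/c45.png',np.hstack(o)[:,:,::-1])"
```

```text
time_s: 3.63
ee_pos: [0.4934, -0.1508, 0.1109]
eef_rot: [3.141, 0.0, 2.324]
force: [-0.1, -0.4, -0.1]
grip_width: 0.0467
grip_force: 0.0
[320.56821505 187.37314032]
time_s: 4.02
ee_pos: [0.4636, -0.12, 0.1109]
eef_rot: [3.141, 0.001, 2.326]
force: [0.4, -0.2, 0.1]
grip_width: 0.0469
grip_force: 0.0
[321.44141822 248.41721214]
250 117
251 178
```

View pics/c45.png

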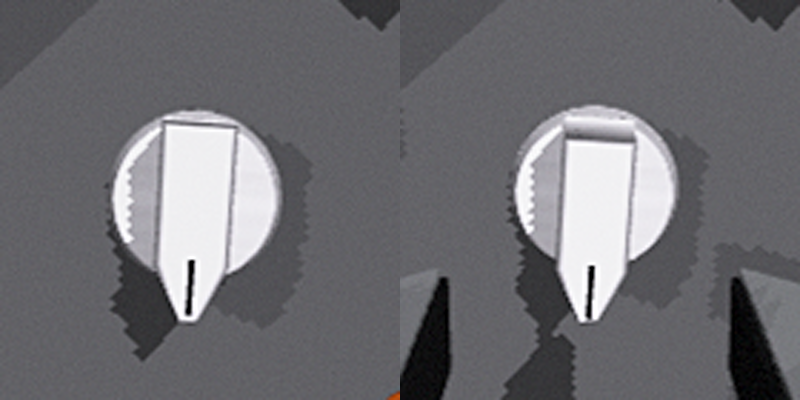

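Both views show the bar with its nose down. In the left one the back corners are (164,123) and (237,127) and the nose tip is (188,321). In the right one they are (566,139), (634,142) and (589,321).

```bash
python3 -c "
from h import *
import pickle
np.set_printoptions(precision=4,suppress=True)
A=pickle.load(open('w4.pkl','rb'));B=pickle.load(open('w5.pkl','rb'))
f=lambda p,o:(np.array(p,float)+.5)/(400/140)-.5+o
oa,ob=np.array([250,117]),np.array([251,178])
P={'bl':((164,123),(166,139)),'br':((237,127),(234,142)),'nose':((188,321),(189,321))}
R={k:tri([ray(A,f(a,oa)),ray(B,f(b,ob))]) for k,(a,b) in P.items()};print(R)
for c,o,i in((A,oa,0),(B,ob,1)):
    q={k:plane(c,f(P[k][i],o),.036) for k in P};bk=(q['bl']+q['br'])/2;d=q['nose']-bk
    print('len',np.hypot(*d[:2]),'yaw',np.degrees(np.arctan2(d[1],d[0])),'axis',bk+d*20/45,'nose',q['nose'])
    # skirt: circle from bright/sat mask excluded; use left/right extreme at z .009
print('skirt', plane(A,f((196,194),oa),.009))
"
```

```text
{'bl': array([ 0.4487, -0.1124,  0.0351]), 'br': array([ 0.4609, -0.1022,  0.0338]), 'nose': array([ 0.4834, -0.1416,  0.0335])}
len 0.044136559334904076 yaw -50.472053790575714 axis [ 0.4673 -0.1224  0.036 ] nose [ 0.4829 -0.1413  0.036 ]
len 0.04394145215418151 yaw -49.97996897004433 axis [ 0.4671 -0.1221  0.036 ] nose [ 0.4828 -0.1408  0.036 ]
skirt [ 0.4664 -0.1209  0.009 ]
```

```bash
python3 -m pendant '[[[0.3,-0.2,-2],-0.06],[[0,0,-2.5],0],[[0,0,-2.5],0],[[0,0,-1.5],0],[[0,0,-1],0],[[0,0,-0.4],0],[[0,0,0],0],[[0,0,0],0]]'
python3 -m pendant '[[[0,0,0],0],[[0,0,0],0],[[0,0,0],0],[[0,0,0],0],[[0,0,0],0],[[0,0,0],0],[[0,0,0],0],[[0,0,0],0]]' 0 40
python3 -m pendant '[[[0,0,0.5],0],[[0,0,2],0],[[0,0,2.5],0],[[0,0,2],0],[[0,0,0],0],[[0,0,0],0],[[0,0,0],0]]'
python3 -c "
from h import *
o=ctrl.get_obs();print(o['ee_pos'],o['eef_rot'])
import pickle
w=snap('wrist');pickle.dump(w,open('w6.pkl','wb'));u=proj(w,o['ee_pos']);print(u)
x,y=(u-100).astype(int);print(x,y);cv2.imwrite('pics/c6.png',cv2.resize(w['color'][y:y+200,x:x+200],(600,600),interpolation=2)[:,:,::-1])"
```

```text
time_s: 4.73
ee_pos: [0.4671, -0.1237, 0.0121]
eef_rot: [3.141, 0.001, 2.264]
force: [-0.2, -0.2, -0.1]
grip_width: 0.0471
grip_force: 0.0
time_s: 5.4
ee_pos: [0.4667, -0.1236, 0.0117]
eef_rot: [3.141, 0.0, 2.264]
force: [-0.5, 1.4, 5.5]
grip_width: 0.0166
grip_force: 40.0
time_s: 5.98
ee_pos: [0.466, -0.1235, 0.0806]
eef_rot: [-3.141, -0.001, 2.264]
force: [1.0, 0.4, -1.2]
grip_width: 0.0169
grip_force: 40.0
[ 0.46603009 -0.12347701  0.08060556] [-3.14095327e+00 -9.66026196e-04  2.26378979e+00]
[317.44600191 290.82447888]
217 190
```

View pics/c6.png

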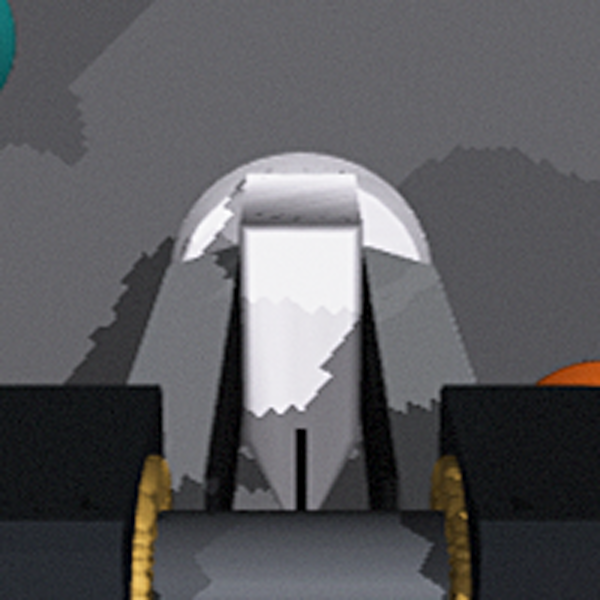

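The knob is held straight between the fingers: back edge of the bar at (245–358, 227) in the crop, dark nose line vertical at column 301. I'll measure where its axis sits relative to the TCP.

```bash
python3 -c "
from h import *
import pickle
np.set_printoptions(precision=4,suppress=True)
w=pickle.load(open('w6.pkl','rb'));f=lambda p:(np.array(p,float)+.5)/3-.5+[217,190]
t=np.array([.46603,-.12348]);y=2.2638-np.pi;n=np.array([np.cos(y),np.sin(y)]);l=np.array([-n[1],n[0]])
z=.0806-.012+.036
bk=(plane(w,f((245,227)),z)+plane(w,f((358,227)),z))[:2]/2
print('back rel tcp along nose, lateral',(bk-t)@n,(bk-t)@l)
a=plane(w,f((301,430)),z)[:2]-bk;print('line yaw rel tool',np.degrees(np.arctan2(a@l,a@n)))
off=(bk-t)@n+.020
for Y in(-9,):
    Y=np.radians(Y);print('axis off',off,'target TCP',np.array([.479,.2127])-off*np.array([np.cos(Y),np.sin(Y)]),'yaw',np.pi+Y)
"
```

```text
back rel tcp along nose, lateral -0.020278756505187734 -0.0001391511035513127
line yaw rel tool -0.10528426694563295
axis off -0.00027875650518773346 target TCP [0.4793 0.2127] yaw 2.9845130209103035
```

```bash
python3 -m pendant '[[[0.1,2,0],0.02],[[0.2,3.6,0],0.1],[[0.2,3.6,0],0.1],[[0.2,3.6,0],0.1],[[0.2,3.6,0],0.1],[[0.2,3.6,0],0.1],[[0.1,3.6,0],0.1],[[0.1,3.6,0],0.1],[[0,3.6,0],0],[[0,2,0],0],[[0,0.8,0],0],[[0,0,0],0],[[0,0,0],0],[[0,0,0],0]]'
```

```text
time_s: 7.2
ee_pos: [0.4795, 0.2111, 0.081]
eef_rot: [-3.141, -0.001, 2.983]
force: [0.3, 0.9, -0.2]
grip_width: 0.0166
grip_force: 40.0
```

```bash
python3 -m pendant '[[[0,0.15,-0.5],0],[[0,0,-1.5],0],[[0,0,-1],0],[[0,0,-0.4],0],[[0,0,0],0],[[0,0,0],0],[[0,0,0],0]]'
python3 -m pendant '[[[0,0,-0.2],0],[[0,0,-0.2],0],[[0,0,-0.2],0],[[0,0,-0.2],0],[[0,0,0],0],[[0,0,0],0]]'
```

```text
time_s: 7.78
ee_pos: [0.4798, 0.2139, 0.0479]
eef_rot: [3.141, 0.001, 2.984]
force: [0.6, -0.1, 0.2]
grip_width: 0.0165
grip_force: 40.0
time_s: 8.28
ee_pos: [0.4795, 0.2139, 0.0393]
eef_rot: [-3.141, -0.0, 2.984]
force: [-0.4, -0.1, -0.7]
grip_width: 0.0165
grip_force: 40.0
```

```bash
python3 -m pendant '[[[0,-0.1,0],0],[[0,0,-0.2],0],[[0,0,-0.2],0],[[0,0,-0.2],0],[[0,0,0],0],[[0,0,0],0]]'
python3 -m pendant '[[[0,0,-0.2],0],[[0,0,-0.2],0],[[0,0,0],0],[[0,0,0],0],[[0,0,0],0]]'
```

```text
time_s: 8.78
ee_pos: [0.4794, 0.2129, 0.0333]
eef_rot: [-3.141, -0.0, 2.984]
force: [-0.6, 0.5, -0.5]
grip_width: 0.0163
grip_force: 40.0
time_s: 9.2
ee_pos: [0.4795, 0.2129, 0.0294]
eef_rot: [-3.142, -0.0, 2.984]
force: [0.1, -0.7, -0.3]
grip_width: 0.0167
grip_force: 40.0
```

```bash
python3 -m pendant '[[[0,0,-0.1],0],[[0,0,-0.1],0],[[0,0,0],0],[[0,0,0],0],[[0,0,0],0]]'
python3 -m pendant '[[[0,0,-0.1],0],[[0,0,-0.1],0],[[0,0,0],0],[[0,0,0],0],[[0,0,0],0]]'
```

```text
time_s: 9.62
ee_pos: [0.4797, 0.2129, 0.0277]
eef_rot: [3.141, 0.0, 2.984]
force: [-0.3, 0.2, 3.3]
grip_width: 0.0166
grip_force: 40.0
time_s: 10.03
ee_pos: [0.4797, 0.2129, 0.0256]
eef_rot: [3.141, 0.0, 2.984]
force: [-1.6, 0.3, 6.7]
grip_width: 0.0168
grip_force: 40.0
```

```bash
python3 -m pendant '[[[0,0,-0.1],0],[[0,0,-0.1],0],[[0,0,0],0],[[0,0,0],0],[[0,0,0],0]]'
python3 -m pendant '[[[0,0,-0.06],0],[[0,0,0],0],[[0,0,0],0],[[0,0,0],0],[[0,0,0],0]]'
```

```text
time_s: 10.45
ee_pos: [0.4797, 0.213, 0.0238]
eef_rot: [3.141, 0.0, 2.984]
force: [-2.0, -1.6, 7.4]
grip_width: 0.0167
grip_force: 40.0
time_s: 10.87
ee_pos: [0.4797, 0.213, 0.0234]
eef_rot: [3.141, 0.001, 2.984]
force: [-3.2, -0.9, 11.6]
grip_width: 0.0168
grip_force: 40.0
```

```bash
python3 -m pendant '[[[0,0,-0.05],0],[[0,0,0],0],[[0,0,0],0],[[0,0,0],0],[[0,0,0],0],[[0,0,0],0]]'
python3 -c "
from h import *
w=snap('wrist');o=ctrl.get_obs();print(o['force'],o['ee_pos']);u=proj(w,o['ee_pos'])
x,y=(u-100).astype(int);cv2.imwrite('pics/c7.png',cv2.resize(w['color'][y:y+200,x:x+200],(600,600),interpolation=2)[:,:,::-1])"
```

```text
time_s: 11.37
ee_pos: [0.4798, 0.213, 0.0233]
eef_rot: [3.141, 0.001, 2.984]
force: [-4.8, -2.4, 15.5]
grip_width: 0.0168
grip_force: 40.0
[-5.20220387 -2.4600187  15.8356655 ] [0.47984121 0.2130142  0.02326283]
```

View pics/c7.png

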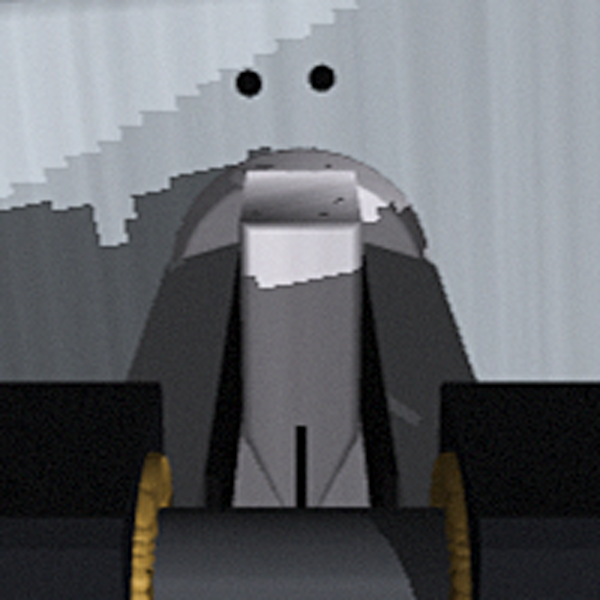

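The knob has hardly moved in the grip: its back edge is at row 225, against 227 before. TCP travel stopped at 4.4 mm and the force rose steeply to about 16 N, so the spindle is at its stop.

```bash
python3 -c "
from station import ctrl
print(ctrl.hand_in())"
```

```text
the job is handed in; nothing more can be done
None
```

I put the knob on the bare spindle with its bore matched to the flat and handed the job in at about 11.4 s, with the gripper still holding it pressed against the stop at about 16 N; no verdict came back.

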